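# Coast test of a repaired blower wheel

## Robot

A 7-joint arm with a two-finger parallel gripper is mounted at the origin on the work surface. World frame = base frame: x ahead of the robot, y to its left, z up, the work surface at z = 0. Lengths are in m, angles in rad, forces in N, time in s.
With the tool pointing down it reaches from about 0.4 to 0.85 m from the base axis. Payload 4.5 kg.
Tool frame: the origin (TCP) lies midway between the tips of the shut fingers; the grasp point (between the pads) lies 19 mm behind it; z points along the fingers, y is the line along which they close (so a half turn about z gives the same grasp; the last joint's range is limited). The gripper opens to 88 mm and grips with 3 to 60 N. Pads are 18 mm wide; open, the fingers measure 123 mm over their backs; the gripper's body (75 mm by 187 mm) begins 45 mm behind the grasp point.
Start: joints at [-1.189, 0.689, -0.195, 1.565, 0.157, 0.902, -0.215], TCP at [0.213, 0.588, 0.239] pointing down, gripper open.
Joint ranges: [-3.01, 3.01], [-0.46, 2.08], [-1.47, 1.51], [0.13, 2.56], [-1, 4.14], [0.04, 2.09], [-2.66, 2.66]. Speed limits (rad/s): [2.57, 2.57, 3.14, 3.14, 3.14, 3.14, 3.14].

## Interface

Orientations are given as a unit quaternion [x, y, z, w].
In Python, from plant import r gives the robot as it stands.
- The arm moves only by the tool move_arm, never from a script. Its argument "targets" is a list that holds one entry, the list of rows, each a list of 7 numbers: the opening, from 0 (shut) to 1 (fully open), then the shift along the tool's x, y, z in mm, then the turn, a rotation vector about the tool's x, y, z in degrees. In form: [[[claw, dx, dy, dz, ax, ay, az], ...]]. A call has 1 to 10 rows; each row is the pose to reach, as a shift and turn from the pose commanded when the call began, along the tool's axes at that moment; what a row does not reach only later rows make up. A row lasts 1/8 s, in which the tool goes at most 62.5 mm and 10.7 degrees, less where a joint would pass 70% of its speed; a pose out of reach is approached as far as the arm can. A call with a gripper value outside its range is refused whole. The fingers move at their own pace and stop on an object; "newtons" is the grip in N (left out, the last holds). Time passes only in rows, so rows that repeat a pose let the fingers close. It gives the time, the measured TCP pose, the force, the opening and the grip force at its end, in the units of the state.
- r.get_state(): the state, without advancing time (a new reading comes with each control period).
- r.snapshot(name): name is "scene" or "top"; returns the picture (420x560x3 uint8, red, green, blue); there is no depth.
- r.camera_info(name): a dict with "fx", "fy", "cx", "cy" (pixels), "R" (3x3) and "t" (3): a world point X has camera coordinates R X + t. Camera axes: x right, y down, z forward; pixel columns grow to the right and rows downward; lengths in m; the calibration is good to about 2 mm. A picture is of the moment at which its call begins. camera_info takes no time and is no camera call.
- r.finish_job(): hands the job in; it is judged then, once.
The state is a dict: "clock": time; "q": joint angles; "qd": joint speeds; "joint_torque": joint torques, N m; "tool_pos": TCP position; "eef_rot": TCP orientation; "contact_force": force on the tool from outside, world axes, zero at the start; "moment": the same for the moment, N m; "opening": opening from 0.0 (shut) to 1.0 (fully open); "finger_force": force on a finger pad.
Only numpy, scipy, OpenCV 4.12 (cv2) and the standard library are available. Lean on these libraries where they do the work, as an engineer would, in place of code of your own. Each camera call takes 0.05 s, during which the arm holds its last target. There are 200 camera calls.

## Task

Test the new bearing of the blue blower wheel: pick up the yellow pick-up from its mat, push the wheel with it so that the wheel coasts freely at around 15 turns a minute (either way round; not below 6 during the test and never above 45), then carry the pick-up round with the orange magnet, its black sensing face just above the magnet and within 25 mm of it, touching nothing of the blower, for at least 5 seconds without a break. Then stand the pick-up upright back on its mat and let go; knock or drop nothing and leave the other things on the bench alone. The wheel may still be coasting when you finish.

Things in the scene. Friction and masses are not known exactly. Their poses are not given: they have to be found in the camera images.
- blower: Blower unit, fixed to the bench, shaft upright: steel foot plate 170 x 170 x 8, grey motor 100 in diameter, and on it the blue wheel. Its foot stays put. Origin: centre of the foot's underside, on the wheel's axis, at bench height; z up.
- wheel (a joint): Angle of the blue wheel about its upright shaft, rad, anticlockwise from above positive, endless; at 0 the magnet lies towards the blower's own +x. Wheel 0.6 kg, inertia 0.0027 kg m2, viscous drag 0.00022 N m s, dry friction 0.00012 N m (nominal; mass and inertia vary by some 40 %): pushed and let go, it coasts and its speed falls with a time constant of about 12 s.
- magnet (a point): Centre of the top face of the orange magnet, a disc 30 in diameter and 8 thick on top of one vane, 80 from the axis, top 120 above the bench. It goes round with the wheel.
- axle (a point): Point on the wheel's axis, 120 above the bench; fixed. Wheel: back plate 220 in diameter, its top 72 above the bench; on it six upright flat radial vanes 6 thick, every 60 degrees (one under the magnet), from 24 to 108 from the axis, tops 112 above the bench, open between and above; hub 52 in diameter up to 106, shaft nut 18 in diameter up to 116.
- pickup: Hand-held pick-up, loose, 115 tall, 0.14 kg: round black foot 40 in diameter and 22 high whose flat underside is the sensing face; above it a yellow square handle 30 x 30 from 22 to 115 height, to be grasped from above across two facing sides. Starts standing upright near the middle of its mat. Origin: centre of the sensing face; z up the handle, x and y square to the handle's sides.
- face (a point): Centre of the pick-up's sensing face (its underside), same point as the pick-up's origin.
- mat: Black rubber mat 120 x 120 x 6, fixed on the bench, where the pick-up stands. Origin: centre of its underside, its top 6 above the bench.
- meter: Red multimeter lying on the bench, 85 x 165 x 44; bystander. Origin: centre of its underside.
- spray: Upright bottle with red cap, 56 in diameter, 150 tall; bystander. Origin: centre of its underside.
- mug: White mug, 76 in diameter, 85 tall; bystander. Origin: centre of its underside.
- driver: Green-handled screwdriver lying on the bench; bystander. Origin: middle of its underside.
Mind the look-alikes: they are no part of the job. Of the things that look like the mat, the largest one is meant.

How it is judged:
On the way, in this order (a step that is already met when the one before it is completed fails the run):
1. the pick-up is lifted off its mat (z of pickup in the frame of mat above 0.05 m), for 0.1 s.
2. the wheel turns faster than 6 turns a minute (0.63 rad/s) ((velocity of joint wheel above 0.63 rad/s or velocity of joint wheel below -0.63 rad/s)), for 0.1 s.
3. for 5 s on end the wheel coasts faster than 6 turns a minute, untouched, while the sensing face stays above the magnet's top and within 25 mm of its centre ((velocity of joint wheel above 0.63 rad/s or velocity of joint wheel below -0.63 rad/s) and distance between face and magnet below 0.025 m and z of face in the frame of axle above 0 m and contact force between each of pickup, the arm, the fingers and blower below 0.05 N), for 5 s.
At the end, for the whole second after the job is handed in: The pick-up stands upright (within 0.1 rad), at rest and released, on its mat, its centre within 40 mm of the mat's centre. The wheel may still be coasting (horizontal distance between pickup and mat below 0.04 m and height (world z) of pickup between 0.003 and 0.009 m and angle between pickup's own z axis and vertical below 0.1 rad and linear speed of pickup below 0.02 m/s and contact force between the fingers and pickup below 0.05 N); the robot touches nothing.
It fails at once if the wheel turns faster than 45 turns a minute (4.7 rad/s) (velocity of joint wheel above 4.7 rad/s or velocity of joint wheel below -4.7 rad/s).
It fails at once if the blower is struck harder than 25 N (contact force between any of pickup, the arm, the fingers and blower above 25 N).
It fails at once if the pick-up is tipped over, or dropped (falls out of the fingers faster than 0.6 m/s) (angle between pickup's own z axis and vertical above 0.7 rad or (linear speed of pickup above 0.6 m/s and contact force between the fingers and pickup below 0.05 N)).
It fails at once if a bystander is moved more than 30 mm (distance of any of meter, spray, mug, driver from where it was at the start of the episode above 0.03 m).
It also fails if it takes over 54 s, if anything falls off the work surface, if the arm or the gripper's body presses on something with over 40 N, if the wrist force passes 120 N, or if a joint passes its speed limit or range.

## Working session

There is one attempt and no reset: what is moved stays moved. The work goes in short steps, Python scripts to look and compute and a tool call to move; the robot and the scene stay as the last step left them, time stands still between calls to the robot, and variables do not carry over. Pictures are saved under pics/ and viewed, at most 10 in all, crops included, and the job is handed in when it is done.

Besides the shell and the picture viewer there is one more tool, called after "Call:" in YAML: its name, and indented under it one key for each argument. move_arm: Moves the arm, as the interface text tells. Its arguments: {"type":"object","properties":{"targets":{"type":"array","items":{"type":"array","items":{"type":"array","items":{"type":"number"}}}},"newtons":{"type":"number"}},"required":["targets"]}

```bash
ls; mkdir -p pics; python3 - <<'E'
from plant import r
import cv2
for n in ("scene","top"):
    cv2.imwrite(f"pics/{n}0.png", r.snapshot(n)[:,:,::-1]); c=r.camera_info(n); print(n,c)
s=r.get_state(); print({k:s[k] for k in("clock","tool_pos","eef_rot","opening","contact_force")})
E
```

```text
pics
scene {'fx': 490.5557758997189, 'fy': 490.5557758997189, 'cx': 274.00569610075434, 'cy': 214.30278092664938, 'R': array([[ 0.14944585,  0.98873567, -0.00822837],
       [ 0.83188124, -0.13022697, -0.53945763],
       [-0.53445256,  0.07377468, -0.84197254]]), 't': array([-0.12055402, -0.45025505,  1.71873871])}
top {'fx': 480.80121146340167, 'fy': 480.80121146340167, 'cx': 278.8526043164532, 'cy': 220.2402569052816, 'R': array([[-0.02880935, -0.99929443,  0.02409715],
       [-0.99458993,  0.02625006, -0.10050779],
       [ 0.09980432, -0.02686235, -0.99464441]]), 't': array([0.02594484, 0.61140765, 1.32537496])}
{'clock': 0.1, 'tool_pos': array([0.21284455, 0.58705587, 0.2380088 ]), 'eef_rot': array([ 1.72979600e-01,  9.84925075e-01, -8.03282296e-04, -9.95467707e-05]), 'opening': 1.000274180994629, 'contact_force': array([ 0.24782491, -0.50546904, -0.45655887])}
```

View pics/scene0.png

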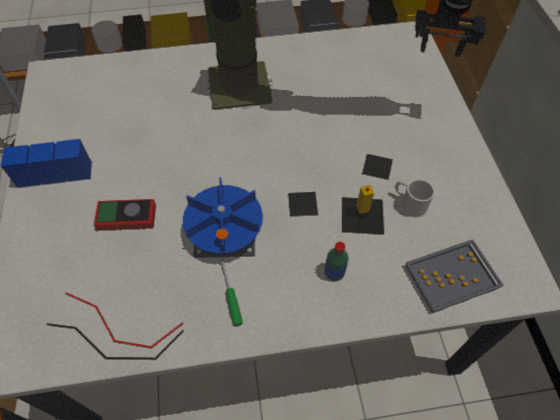

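View pics/top0.png

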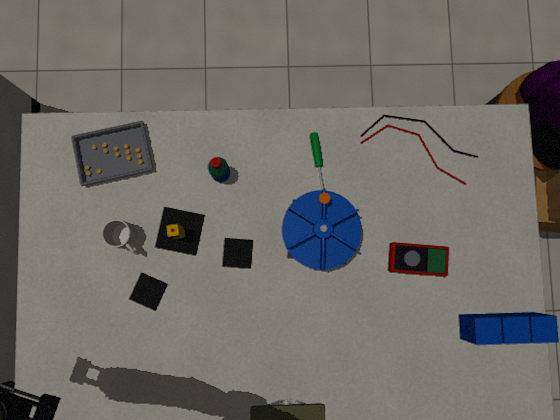

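The scene shows the pick-up on the largest black mat (top view about (180,231), handle top at (175,230)), two smaller look-alike mats, the wheel at (323,229) and the magnet at (324,198). The mug at (117,233) and the spray at (218,170) are near the mat.

```bash
cat > h.py <<'E'
import numpy as np, cv2
from plant import r
def bp(n,uv,z):
    c=r.camera_info(n); R,t=c["R"],c["t"]
    d=R.T@np.array([(uv[0]-c["cx"])/c["fx"],(uv[1]-c["cy"])/c["fy"],1]); o=-R.T@t
    return o+d*(z-o[2])/d[2]
def proj(n,X):
    c=r.camera_info(n); p=c["R"]@np.array(X)+c["t"]; return np.array([c["fx"]*p[0]/p[2]+c["cx"],c["fy"]*p[1]/p[2]+c["cy"]])
def hsv(im): return cv2.cvtColor(im,cv2.COLOR_RGB2HSV)
def blobs(m,amin=20):
    n,l,s,c=cv2.connectedComponentsWithStats(m.astype(np.uint8)); return [(c[i],s[i],l==i) for i in range(1,n) if s[i][4]>=amin]
def orange(im):
    h=hsv(im); return (h[:,:,0]>=4)&(h[:,:,0]<=15)&(h[:,:,1]>190)&(h[:,:,2]>120)
def magnet(n,box):
    im=r.snapshot(n); m=orange(im); k=np.zeros_like(m); k[box[1]:box[3],box[0]:box[2]]=1
    b=blobs(m&k,8); return [(bp(n,x[0],.12),x[1][4]) for x in b]
E
python3 - <<'E'
from h import *
for n,wb,pb in(("top",(270,180,375,280),(150,200,210,260)),("scene",(170,170,275,265),(330,170,395,240))):
    im=r.snapshot(n); h=hsv(im); H,S,V=h[...,0],h[...,1],h[...,2]
    def box(m,b): k=np.zeros(m.shape,bool); k[b[1]:b[3],b[0]:b[2]]=1; return m&k
    for c,s,l in blobs(box(orange(im),wb),8): print(n,"magnet",c,s[4],bp(n,c,.12))
    blue=box((H>100)&(H<125)&(S>150),wb); b=max(blobs(blue),key=lambda b:b[1][4])
    cn=cv2.findContours(b[2].astype(np.uint8),0,2)[0][0]
    P=np.array([bp(n,p[0],.068) for p in cv2.convexHull(cn)])
    A=np.c_[2*P[:,:2],np.ones(len(P))]; x=np.linalg.lstsq(A,(P[:,:2]**2).sum(1),rcond=None)[0]
    print("wheel c",x[:2],"r",np.sqrt(x[2]+x[0]**2+x[1]**2))
    y=box((H>20)&(H<32)&(S>150)&(V>50),pb); b=max(blobs(y),key=lambda b:b[1][4]); print("yellow",b[0],b[1])
    if n=="top":
        print("V vals",np.unique(V[b[2]],return_counts=True))
    dark=box((V<60)|y,(wb if 0 else pb)); b=max(blobs(dark),key=lambda b:b[1][4])
    cn=cv2.findContours(b[2].astype(np.uint8),0,2)[0][0]
    print("mat rect",cv2.minAreaRect(np.array([bp(n,p[0],.006)[:2]*1000 for p in cn],np.float32)))
    a=im[pb[1]:pb[3],pb[0]:pb[2],::-1]; cv2.imwrite(f"pics/c_{n}.png",cv2.resize(a,None,fx=8,fy=8,interpolation=cv2.INTER_NEAREST))
E
python3 -c "
import cv2,numpy as np
a=cv2.imread('pics/c_top.png');b=cv2.imread('pics/c_scene.png');h=max(a.shape[0],b.shape[0])
p=lambda x:cv2.copyMakeBorder(x,0,h-x.shape[0],0,0,0)
c=np.hstack([p(a),p(b)]);print(c.shape);cv2.imwrite('pics/c.png',cv2.resize(c,(c.shape[1]*3//4,c.shape[0]*3//4)))"
```

```text
top magnet [324.25882353 197.77647059] 85 [ 0.65957234 -0.11063549  0.12      ]
wheel c [ 0.58054042 -0.10698628] r 0.1092520865933559
yellow [174.22543353 230.15606936] [166 224  18  14 173]
V vals (array([ 51,  52,  53,  54,  55,  56,  57,  58,  60,  62,  64,  65,  66,
        72,  76,  78,  79,  80,  82,  83,  86,  87,  90,  91,  92,  94,
        95,  98,  99, 104, 105, 106, 107, 109, 112, 114, 117, 120, 122,
       124, 125, 126, 127, 128, 130, 131, 132, 133, 134, 135, 136, 137,
       138, 139, 140, 141, 142, 143, 144, 145], dtype=uint8), array([ 4,  6,  6,  7,  9,  5,  2,  3,  1,  1,  1,  1,  1,  1,  1,  1,  2,
        2,  1,  1,  1,  1,  1,  2,  1,  1,  1,  2,  1,  1,  1,  1,  1,  2,
        1,  2,  1,  2,  2,  1,  2,  2,  3,  1,  3,  1,  3,  3,  2,  7,  4,
       20, 15,  6,  5,  2,  7,  1,  2,  2]))
mat rect ((592.2041015625, 291.6056823730469), (118.45880889892578, 117.47946166992188), 76.79119873046875)
scene magnet [221.56756757 233.7972973 ] 74 [ 0.66139995 -0.11282189  0.12      ]
wheel c [ 0.57097331 -0.10750433] r 0.1137494754171234
yellow [364.8        199.38064516] [357 185  17  29 310]
mat rect ((568.4034423828125, 295.763427734375), (116.22374725341797, 167.4087677001953), 77.13251495361328)
(560, 1000, 3)
```

View pics/c.png

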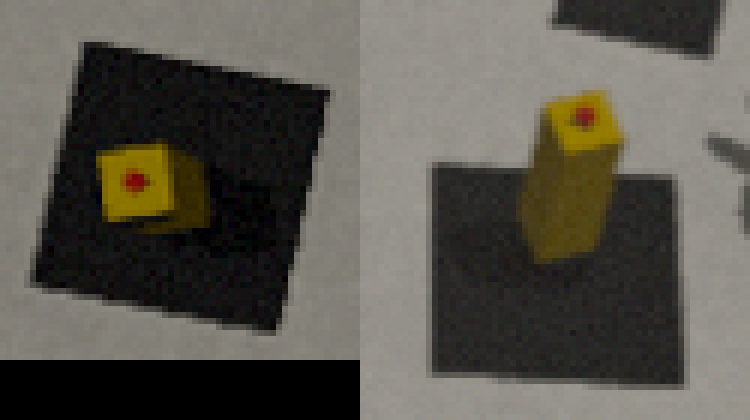

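The crop shows the handle top with a red dot, at about (172.4,230.3) in the top view and (367.5,189.6) in the scene view. The handle is turned slightly relative to the image axes.

```bash
python3 - <<'E'
from h import *
from scipy.spatial.transform import Rotation as Ro
print(bp("top",(172.4,230.3),.121),bp("scene",(367.5,189.5),.121))
C=[(97,152),(166,142),(175,215),(104,222)]
P=[bp("top",(150+u/6,200+v/6),.121) for u,v in C]
for i in range(4):
    d=P[(i+1)%4]-P[i]; print(P[i],np.linalg.norm(d),np.degrees(np.arctan2(d[1],d[0]))%90)
print(np.mean(P,0))
for c in [(555,97),(605,90),(623,140),(560,150)]: print(bp("scene",(330+(c[0]-360)/6,170+c[1]/6),.121))
s=r.get_state(); M=Ro.from_quat(s["eef_rot"]).as_matrix(); print(M, s["clock"])
# other objects rough
for n,uv,z in (("top",(218,163),.15),("top",(117,233),.085),("top",(322,180),.01),("top",(316,140),.02)): print(uv,bp(n,uv,z))
E
```

```text
[0.58375427 0.29022126 0.121     ] [0.58455356 0.29015064 0.121     ]
[0.59720958 0.30633502 0.121     ] 0.03014431975644155 6.821867713580701
[0.60079021 0.27640412 0.121     ] 0.032198020835755695 6.50181532876249
[0.56879927 0.27275818 0.121     ] 0.030796941520562924 4.120969256808209
[0.56658613 0.3034755  0.121     ] 0.030756662460241745 5.334630560543385
[0.5833463  0.28974321 0.121     ]
[0.57164248 0.27955072 0.121     ]
[0.57134788 0.30285453 0.121     ]
[0.5994983  0.30376703 0.121     ]
[0.60044194 0.27458398 0.121     ]
[[-9.40135202e-01  3.40801556e-01 -3.17996860e-04]
 [ 3.40801699e-01  9.40134601e-01 -1.06518307e-03]
 [-6.40561967e-05 -1.10978997e-03 -9.99999382e-01]] 0.2
(218, 163) [0.75320383 0.16579069 0.15      ]
(117, 233) [0.58353871 0.44478076 0.085     ]
(322, 180) [ 0.72763746 -0.11971446  0.01      ]
(316, 140) [ 0.84358514 -0.1055382   0.02      ]
```

```bash
cat >> h.py <<'E'
from scipy.spatial.transform import Rotation as Ro
def tool(d,yaw=None):
    "world shift (m) -> tool shift mm, at current orientation"
    return np.round(Ro.from_quat(r.get_state()["eef_rot"]).as_matrix().T@np.array(d)*1000,1)
E
python3 - <<'E'
from h import *
p=r.get_state()["tool_pos"]
print(tool(np.array([.584,.290,.15])-p), bp("top",(323,229),.116))
E
```

```text
[-450.2 -152.9   88.4] [ 0.57697906 -0.104604    0.116     ]
```

Call:
move_arm:
  targets:
    - [[1,-30,-10,5,0,0,-2],[1,-80,-27,10,0,0,-6],[1,-135,-46,20,0,0,-12],[1,-190,-65,30,0,0,-18],[1,-245,-83,40,0,0,-24],[1,-300,-102,50,0,0,-25.6],[1,-355,-121,65,0,0,-25.6],[1,-405,-138,78,0,0,-25.6],[1,-440,-149,88,0,0,-25.6],[1,-450,-153,88,0,0,-25.6]]
  newtons: 25

```text
clock: 1.45
tool_pos: [0.5855, 0.2872, 0.1495]
eef_rot: [-0.047, 0.999, -0.001, -0.0]
contact_force: [-0.1, 0.1, -0.5]
opening: 0.999
finger_force: 0.0
```

Call:
move_arm:
  targets:
    - [[1,0,0,0,0,0,0]]

```text
clock: 1.58
tool_pos: [0.5834, 0.2911, 0.1509]
eef_rot: [-0.049, 0.999, 0.0, -0.0]
contact_force: [-0.4, 0.5, 1.0]
opening: 1.001
finger_force: 0.0
```

```bash
python3 - <<'E'
from h import *
s=r.get_state(); M=Ro.from_quat(s["eef_rot"]).as_matrix(); print(s["clock"],s["tool_pos"],s["q"],np.degrees(np.arctan2(M[1,1],M[0,1])),M[:,2])
print(tool(np.array([.584,.290,.077])-s["tool_pos"]))
E
```

```text
1.575 [0.58339239 0.29105784 0.15091487] [-0.34657892  0.84463135 -0.35421785  1.55023155  0.36379435  0.81239313
  0.82628085] 95.66915759935513 [-5.31982646e-04  9.51437012e-04 -9.99999406e-01]
[-0.5 -1.2 73.9]
```

Call:
move_arm:
  targets:
    - [[1,-0.5,-1,30,0,0,0],[1,-0.5,-1,60,0,0,0],[1,-0.5,-1,73,0,0,0],[1,-0.5,-1,73,0,0,0],[0,-0.5,-1,73,0,0,0],[0,-0.5,-1,73,0,0,0],[0,-0.5,-1,73,0,0,0],[0,-0.5,-1,73,0,0,0],[0,-0.5,-1,73,0,0,0],[0,-0.5,-1,73,0,0,0]]
  newtons: 25

```text
clock: 2.82
tool_pos: [0.5845, 0.2895, 0.0777]
eef_rot: [-0.049, 0.999, 0.0, -0.0]
contact_force: [-0.7, -0.2, -0.4]
opening: 0.344
finger_force: 3.1
```

```bash
python3 - <<'E'
from h import *
s=r.get_state(); print(s["clock"],s["tool_pos"],s["opening"],s["finger_force"])
m=magnet("top",(270,170,375,285)); c=np.array([.5785,-.106]); print(m)
a=np.arctan2(*(m[0][0][:2]-c)[::-1]); print(np.degrees(a))
print(tool(np.array([*(c+.085*np.array([np.cos(a+np.pi/2),np.sin(a+np.pi/2)])),.29])-s["tool_pos"]))
E
```

```text
2.825 [0.5844926  0.28951994 0.07770427] 0.3440467058596747 3.1455784328863956
[(array([ 0.65957234, -0.11063549,  0.12      ]), np.int32(85))]
-3.272445959542848
[  31.9 -309.  -212.3]
```

Call:
move_arm:
  targets:
    - [[0,0,0,0,0,0,0],[0,0,0,0,0,0,0],[0,0,0,-25,0,0,0],[0,0,0,-65,0,0,0],[0,0,0,-105,0,0,0],[0,3,-25,-135,0,0,0],[0,6,-60,-140,0,0,0],[0,11,-110,-140,0,0,0],[0,16,-160,-140,0,0,0],[0,21,-210,-140,0,0,0]]
  newtons: 30

```text
clock: 4.12
tool_pos: [0.584, 0.0766, 0.2176]
eef_rot: [-0.05, 0.999, -0.0, -0.0]
contact_force: [1.0, -1.1, -0.9]
opening: 0.339
finger_force: 29.8
```

Call:
move_arm:
  targets:
    - [[0,5,-45,0,0,0,0],[0,9,-80,0,0,0,0],[0,11,-98,0,0,0,0],[0,11,-98,0,0,0,0],[0,11,-98,0,0,0,0]]

```text
clock: 4.75
tool_pos: [0.5832, -0.0177, 0.2178]
eef_rot: [-0.051, 0.999, 0.001, 0.0]
contact_force: [-0.1, -0.3, -0.7]
opening: 0.336
finger_force: 29.8
```

```bash
python3 - <<'E'
from h import *
s=r.get_state(); print(s["clock"],s["tool_pos"],s["opening"],s["finger_force"],s["q"])
a=r.snapshot("top")[130:310,220:420,::-1];b=r.snapshot("scene")[130:310,130:330,::-1]
cv2.imwrite("pics/d.png",cv2.resize(np.hstack([a,b]),None,fx=2,fy=2))
E
```

```text
4.75 [ 0.58323466 -0.01768716  0.21782052] 0.33640518083469534 29.80361143592745 [ 0.19967268  0.68240957 -0.42656511  1.71021462  0.3598369   0.82683616
  1.28382544]
```

View pics/d.png

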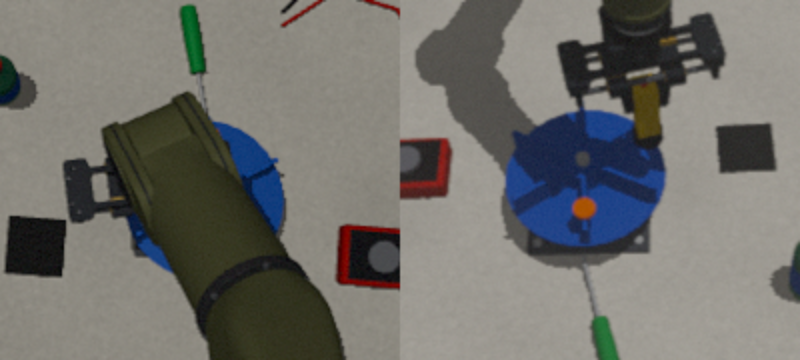

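The top view is hidden by the arm, but the scene camera sees the whole wheel. The pick-up is held upright over the gap between vanes, and the magnet is still at the front. I'll work out an anticlockwise push.

```bash
cat >> h.py <<'E'
C=np.array([.5785,-.106])
def rows(th,R,zs,cmd):
    "tool-frame shifts from commanded TCP cmd to circle points"
    for t,z in zip(th,zs): print(tool(np.array([C[0]+R*np.cos(np.radians(t)),C[1]+R*np.sin(np.radians(t)),z])-cmd).tolist())
E
python3 - <<'E'
from h import *
print(bp("scene",(221.5,209.5),.116))
p=r.get_state()["tool_pos"]
z=.158
rows([87,87,87,95,99],.088,[.19,z,z,z,z],p); print()
rows([102,108,118,132,150,168.6,182,190,193,193],.088,[z]*6+[.185,.215,.22,.22],np.array([C[0]+.088*np.cos(np.radians(99)),C[1]+.088*np.sin(np.radians(99)),z]))
E
```

```text
[ 0.58452632 -0.10627526  0.116     ]
[0.2, -0.4, 27.8]
[0.2, -0.4, 59.8]
[0.2, -0.4, 59.8]
[12.4, 0.6, 59.8]
[18.6, 0.5, 59.8]

[4.6, -0.4, -0.0]
[13.7, -1.8, -0.0]
[28.3, -6.4, -0.0]
[47.1, -16.8, -0.0]
[66.5, -36.3, -0.1]
[79.2, -61.8, -0.1]
[83.0, -81.9, -27.2]
[82.9, -94.1, -57.2]
[82.5, -98.7, -62.2]
[82.5, -98.7, -62.2]
```

Call:
move_arm:
  targets:
    - [[0,0,0,28,0,0,0],[0,0,0,55,0,0,0],[0,0,0,60,0,0,0],[0,0,0,60,0,0,0],[0,12,0.5,60,0,0,0],[0,18.5,0.5,60,0,0,0]]

```text
clock: 5.6
tool_pos: [0.5638, -0.0216, 0.1585]
eef_rot: [-0.05, 0.999, -0.0, 0.0]
contact_force: [-0.1, 0.2, -1.2]
opening: 0.339
finger_force: 29.8
```

Call:
move_arm:
  targets:
    - [[0,4.5,-0.5,0,0,0,0],[0,13.5,-2,0,0,0,0],[0,28.5,-6.5,0,0,0,0],[0,47,-17,0,0,0,0],[0,66.5,-36.5,0,0,0,0],[0,79,-62,0,0,0,0],[0,83,-82,-27,0,0,0],[0,83,-94,-57,0,0,0],[0,82.5,-98.5,-62,0,0,0],[0,82.5,-98.5,-62,0,0,0]]

```text
clock: 6.85
tool_pos: [0.492, -0.1277, 0.2193]
eef_rot: [-0.049, 0.999, 0.0, -0.0]
contact_force: [0.1, 0.4, -2.1]
opening: 0.336
finger_force: 29.8
```

```bash
cat > meas.py <<'E'
from h import *
import json
L=[]
for i in range(5):
    t=r.get_state()["clock"]; im=r.snapshot("scene")
    m=[b for b in blobs(orange(im)&(np.add.outer(abs(np.arange(420)-215)>60,abs(np.arange(560)-222)>60)==0),15)]
    if m: u=max(m,key=lambda b:b[1][4]); P=bp("scene",u[0],.12); L.append((t,P[0],P[1],int(u[1][4])))
    cv2.imwrite(f"pics/m_{t:.2f}.png",im[:,:,::-1])
try: old=json.load(open("m.json"))
except: old=[]
json.dump(old+L,open("m.json","w"))
for l in L: print(np.round(l,4), np.round(np.degrees(np.arctan2(l[2]+.1065,l[1]-.581)),1), np.hypot(l[2]+.1065,l[1]-.581).round(4))
s=r.get_state(); print(s["clock"],s["tool_pos"])
E
python3 meas.py
```

```text
[ 6.850e+00  5.201e-01 -5.600e-02  5.900e+01] 140.4 0.0792
[ 6.9     0.5147 -0.0648 61.    ] 147.8 0.0784
[ 6.95    0.5097 -0.0733 58.    ] 155.0 0.0786
[ 7.      0.5066 -0.0822 49.    ] 161.9 0.0782
[ 7.05    0.5081 -0.0929 35.    ] 169.4 0.0742
7.1 [ 0.4918142  -0.12693611  0.21883566]
```

Call:
move_arm:
  targets:
    - [[0,0,0,5,0,0,0],[0,0,0,11,0,0,0],[0,0,0,14,0,0,0],[0,0,0,14,0,0,0],[0,0,0,14,0,0,0],[0,0,0,14,0,0,0],[0,0,0,14,0,0,0]]

```text
clock: 7.98
tool_pos: [0.4924, -0.1277, 0.2058]
eef_rot: [-0.049, 0.999, -0.0, 0.0]
contact_force: [0.0, -0.5, -0.9]
opening: 0.337
finger_force: 29.8
```

```bash
python3 meas.py
```

```text
[ 7.975   0.6184 -0.1788 72.    ] -62.6 0.0814
[ 8.025   0.6258 -0.1742 72.    ] -56.5 0.0811
[ 8.075   0.6332 -0.1684 71.    ] -49.8 0.081
[ 8.125   0.6398 -0.1622 72.    ] -43.4 0.081
[ 8.175   0.6462 -0.155  73.    ] -36.7 0.0813
8.225 [ 0.49233274 -0.12771848  0.20571765]
```

Call:
move_arm:
  targets:
    - [[0,0,0,0,0,0,0],[0,0,0,0,0,0,0],[0,0,0,0,0,0,0],[0,0,0,0,0,0,0]]

```text
clock: 8.72
tool_pos: [0.4923, -0.1277, 0.2057]
eef_rot: [-0.049, 0.999, 0.0, 0.0]
contact_force: [0.1, -0.6, -1.9]
opening: 0.336
finger_force: 29.8
```

```bash
python3 meas.py; cat > fit.py <<'E'
from h import *
import json
from scipy.optimize import least_squares
D=np.array([l for l in json.load(open("m.json")) if l[3]>=52 or l[1]>.58])
T0=6.85
def ang(p,t):  # dw/dt=-k(w+.55)
    t=t-T0; k=p[4]; return p[2]+(p[3]+.55)*(1-np.exp(-k*t))/k-.55*t
def w(p,t): return (p[3]+.55)*np.exp(-p[4]*(t-T0))-.55
def res(p):
    a=ang(p,D[:,0]); return np.r_[(p[0]+.08*np.cos(a)-D[:,1])/.001,(p[1]+.08*np.sin(a)-D[:,2])/.001,(p[4]-1/12)/.03]
s=least_squares(res,[.581,-.1065,2.45,2.5,1/12]); p=s.x
if __name__=="__main__":
    print(p,np.abs(s.fun).max(),D[-1,0]); print(np.round(s.fun,1))
E
python3 fit.py
```

```text
[ 8.725e+00  6.486e-01 -6.470e-02  7.400e+01] 31.7 0.0795
[ 8.775e+00  6.437e-01 -5.750e-02  7.100e+01] 38.0 0.0795
[ 8.825e+00  6.379e-01 -5.110e-02  7.100e+01] 44.2 0.0795
[ 8.875e+00  6.318e-01 -4.560e-02  6.900e+01] 50.2 0.0793
[ 8.925e+00  6.248e-01 -4.070e-02  7.000e+01] 56.3 0.0791
8.975 [ 0.49230065 -0.12770175  0.20570305]
[ 0.58147201 -0.10777868  2.43930911  2.58642939  0.08255561] 0.4794260779522608 8.925
[ 0.3 -0.4 -0.5 -0.2  0.4  0.2  0.2 -0.4  0.1  0.   0.1 -0.   0.1 -0.1
  0.4 -0.  -0.1  0.  -0.2 -0.1 -0.3  0.3  0.  -0.1  0.1  0.1 -0. ]
```

The fit is sub-millimetre: 2.59 rad/s at release, k ≈ 0.083/s. Once the pick-up covers the magnet I need another phase measurement, so I'll build one from the vanes and test it on the stored frames.

```bash
cat > vane.py <<'E'
from fit import *
import glob
PH=np.radians(np.arange(-180,180,1.)); c0=p[:2]
def polar(im,z=.112):
    "mean-removed brightness over (phi, r) on the vane-top plane"
    c=r.camera_info("scene"); rr=np.linspace(.045,.104,12)
    X=np.stack([c0[0]+rr*np.cos(PH)[:,None],c0[1]+rr*np.sin(PH)[:,None],np.full((len(PH),12),z)],-1)@c["R"].T+c["t"]
    u=(c["fx"]*X[...,0]/X[...,2]+c["cx"]).astype(np.float32); v=(c["fy"]*X[...,1]/X[...,2]+c["cy"]).astype(np.float32)
    g=cv2.GaussianBlur(im,(3,3),0)[:,:,2].astype(np.float32) # blue chan (BGR read -> index 0)
    return cv2.remap(g,u,v,cv2.INTER_LINEAR)
if __name__=="__main__":
    acc={}
    for f in sorted(glob.glob("pics/m_*.png")):
        t=float(f[7:-4]); im=cv2.imread(f)[:,:,::-1]; q=polar(im).mean(1); th=np.degrees(ang(p,t))
        for ph,val in zip(np.degrees(PH),q):
            if -60<=ph<=60 : acc.setdefault(int(round((ph-th)%60))%60,[]).append(val)
    for k in sorted(acc): print(k,np.round(np.mean(acc[k])),np.round(np.std(acc[k])),end=" | ")
E
python3 vane.py
```

```text
0 108.0 26.0 | 1 109.0 26.0 | 2 108.0 26.0 | 3 105.0 27.0 | 4 103.0 27.0 | 5 102.0 27.0 | 6 103.0 27.0 | 7 104.0 26.0 | 8 106.0 25.0 | 9 109.0 24.0 | 10 111.0 23.0 | 11 112.0 22.0 | 12 114.0 21.0 | 13 117.0 19.0 | 14 119.0 18.0 | 15 122.0 16.0 | 16 123.0 15.0 | 17 124.0 14.0 | 18 125.0 13.0 | 19 126.0 11.0 | 20 127.0 10.0 | 21 127.0 9.0 | 22 128.0 8.0 | 23 129.0 7.0 | 24 129.0 6.0 | 25 130.0 5.0 | 26 130.0 4.0 | 27 130.0 3.0 | 28 130.0 3.0 | 29 130.0 2.0 | 30 130.0 2.0 | 31 130.0 2.0 | 32 129.0 3.0 | 33 129.0 4.0 | 34 128.0 5.0 | 35 127.0 7.0 | 36 126.0 8.0 | 37 125.0 10.0 | 38 124.0 12.0 | 39 122.0 14.0 | 40 120.0 15.0 | 41 119.0 17.0 | 42 117.0 19.0 | 43 115.0 20.0 | 44 113.0 21.0 | 45 111.0 23.0 | 46 109.0 24.0 | 47 106.0 25.0 | 48 103.0 26.0 | 49 100.0 26.0 | 50 98.0 26.0 | 51 96.0 27.0 | 52 93.0 27.0 | 53 92.0 27.0 | 54 91.0 27.0 | 55 90.0 26.0 | 56 92.0 26.0 | 57 96.0 25.0 | 58 100.0 25.0 | 59 105.0 25.0 |
```

```bash
cat > vm.py <<'E'
from vane import *
REF=[(float(f[7:-4]),f) for f in sorted(glob.glob("pics/m_*.png")) if float(f[7:-4])<9]
REF=[(np.degrees(ang(p,t)),polar(cv2.imread(f)[:,:,::-1]),t) for t,f in REF]
D0=np.arange(-6,6.01,.5)
def phase(im,pred,skip=None,lim=14):
    "wheel angle (deg) near pred from the vanes"
    q=polar(im); best=(1e9,0)
    deg=np.degrees(PH)
    for th,ref,t in REF:
        if t==skip: continue
        for d in D0:
            a=th+d; e=(a-pred+30)%60-30
            if abs(e)>lim: continue
            sh=np.stack([np.interp(deg-d,deg,ref[:,j],period=360) for j in range(ref.shape[1])],1)
            E=np.sort(np.abs(q-sh)[np.abs(deg)<130].ravel()); s=E[:int(.7*len(E))].mean()
            if s<best[0]: best=(s,pred+e)
    return best
if __name__=="__main__":
    for t,f in [(float(f[7:-4]),f) for f in sorted(glob.glob("pics/m_*.png"))]:
        tt=min(REF,key=lambda x:abs(x[2]-t))[2]; true=np.degrees(ang(p,t)); s,a=phase(cv2.imread(f)[:,:,::-1],true+5,tt); print(t,round(s,2),round(a-true,1))
E
python3 vm.py
cat > plan.py <<'E'
from fit import *
import sys
s=r.get_state(); t0=s["clock"]; CW=np.array([p[0]-.001,p[1]+.0008])
z=.2027
cmd=np.array([float(x) for x in sys.argv[2:5]]) if len(sys.argv)>2 else s["tool_pos"]
M=Ro.from_quat(s["eef_rot"]).as_matrix()
for i in range(0,int(sys.argv[1])+1):
    t=t0+.125*i; a=ang(p,t); X=np.array([*(CW+.08*np.array([np.cos(a),np.sin(a)])),z])
    print(i,round(t,3),round(np.degrees(a)%360,1),round(w(p,t),2),np.round(M.T@(X-cmd)*1000,1),X.round(4))
E
python3 plan.py 20
```

```text
6.85 0.65 1.4
6.9 0.66 -0.4
6.95 0.59 -0.8
7.0 0.6 0.7
7.05 0.63 0.6
7.97 0.55 0.5
8.03 0.97 -0.8
8.07 0.9 0.5
8.12 0.68 -0.1
8.18 0.65 -1.4
8.72 0.58 0.3
8.78 0.6 -0.7
8.82 0.69 0.9
8.88 0.64 -0.6
8.93 0.55 -0.5
0 8.975 63.0 2.08 [-132.9   79.3    3. ] [ 0.6167 -0.0357  0.2027]
1 9.1 77.9 2.05 [-114.3   88.1    3. ] [ 0.5973 -0.0288  0.2027]
2 9.225 92.5 2.03 [-94.2  91.8   3. ] [ 0.577  -0.0271  0.2027]
3 9.35 106.9 2.0 [-74.2  90.4   3. ] [ 0.5572 -0.0304  0.2027]
4 9.475 121.2 1.98 [-55.4  84.1   3. ] [ 0.5391 -0.0385  0.2027]
5 9.6 135.2 1.95 [-38.9  73.6   3. ] [ 0.5237 -0.0506  0.2027]
6 9.725 149.1 1.92 [-25.6  59.6   3. ] [ 0.5118 -0.0659  0.2027]
7 9.85 162.8 1.9 [-16.1  43.    3. ] [ 0.5041 -0.0833  0.2027]
8 9.975 176.3 1.87 [-10.9  25.    3. ] [ 0.5006 -0.1018  0.2027]
9 10.1 189.6 1.85 [-10.    6.4   3. ] [ 0.5016 -0.1203  0.2027]
10 10.225 202.7 1.82 [-13.3 -11.6   3. ] [ 0.5067 -0.1379  0.2027]
11 10.35 215.7 1.8 [-20.5 -28.2   3. ] [ 0.5155 -0.1537  0.2027]
12 10.475 228.5 1.78 [-31.1 -42.5   3. ] [ 0.5275 -0.1669  0.2027]
13 10.6 241.1 1.75 [-44.4 -54.    3. ] [ 0.5419 -0.177   0.2027]
14 10.725 253.6 1.73 [-59.7 -62.2   3. ] [ 0.5579 -0.1837  0.2027]
15 10.85 265.9 1.7 [-76.2 -66.9   3. ] [ 0.5747 -0.1868  0.2027]
16 10.975 278.0 1.68 [-93.1 -68.    3. ] [ 0.5916 -0.1862  0.2027]
17 11.1 290.0 1.66 [-109.6  -65.6    3. ] [ 0.6078 -0.1822  0.2027]
18 11.225 301.8 1.64 [-125.   -59.9    3. ] [ 0.6226 -0.175   0.2027]
19 11.35 313.4 1.61 [-138.7  -51.4    3. ] [ 0.6354 -0.1651  0.2027]
20 11.475 324.9 1.59 [-150.4  -40.4    3. ] [ 0.6459 -0.153   0.2027]
```

Call:
move_arm:
  targets:
    - [[0,-3,3,1,0,0,0],[0,-7,8,2,0,0,0],[0,-10,12,3,0,0,0],[0,-10,12,3,0,0,0],[0,-10,12,3,0,0,0],[0,-10,12,3,0,0,0],[0,-10,12,3,0,0,0],[0,-10,12,3,0,0,0],[0,-10,4,3,0,0,0],[0,-13,-11.5,3,0,0,0]]

```text
clock: 10.22
tool_pos: [0.5064, -0.1384, 0.2027]
eef_rot: [-0.05, 0.999, -0.0, -0.0]
contact_force: [-0.6, -0.4, -1.8]
opening: 0.339
finger_force: 29.8
```

Call:
move_arm:
  targets:
    - [[0,-7.5,-16.5,0,0,0,0],[0,-18,-31,0,0,0,0],[0,-31.5,-42.5,0,0,0,0],[0,-46.5,-50.5,0,0,0,0],[0,-63,-55.5,0,0,0,0],[0,-80,-56.5,0,0,0,0],[0,-96.5,-54,0,0,0,0],[0,-112,-48.5,0,0,0,0],[0,-125.5,-40,0,0,0,0],[0,-137.5,-29,0,0,0,0]]

```text
clock: 11.48
tool_pos: [0.6465, -0.1534, 0.2024]
eef_rot: [-0.049, 0.999, -0.0, -0.0]
contact_force: [0.2, 0.1, -2.4]
opening: 0.338
finger_force: 29.8
```

```bash
cat > trk.py <<'E'
from vm import *
t=r.get_state()["clock"]; im=r.snapshot("scene"); cv2.imwrite(f"pics/t_{t:.3f}.png",im[:,:,::-1])
pr=np.degrees(ang(p,t)); s,a=phase(im,pr); s2=r.get_state(); print(t,"score",s,"pred",pr%360,"vane-pred",a-pr,"tcp",s2["tool_pos"])
E
python3 trk.py; python3 plan.py 10 .6459 -.1530 .2027; python3 -c "
import cv2,glob;f=sorted(glob.glob('pics/t_*'))[-1];cv2.imwrite('pics/tv.png',cv2.resize(cv2.imread(f)[130:300,130:330],None,fx=3,fy=3))"
```

```text
11.475 score 9.56496408045977 pred 324.8817648800648 vane-pred 7.271407304980585 tcp [ 0.64817423 -0.14976441  0.20267678]
0 11.525 329.4 1.58 [-4.  5.  0.] [ 0.6494 -0.1477  0.2027]
1 11.65 340.7 1.56 [-12.   18.4   0.1] [ 0.656  -0.1334  0.2027]
2 11.775 351.8 1.54 [-17.2  33.    0.1] [ 0.6596 -0.1184  0.2027]
3 11.9 2.7 1.52 [-19.5  48.1   0.2] [ 0.6604 -0.1032  0.2027]
4 12.025 13.5 1.5 [-18.8  63.1   0.2] [ 0.6583 -0.0883  0.2027]
5 12.15 24.1 1.47 [-15.5  77.6   0.2] [ 0.6535 -0.0743  0.2027]
6 12.275 34.6 1.45 [-9.7 91.   0.3] [ 0.6463 -0.0615  0.2027]
7 12.4 45.0 1.43 [ -1.6 102.9   0.3] [ 0.6371 -0.0504  0.2027]
8 12.525 55.2 1.41 [  8.3 113.1   0.3] [ 0.6262 -0.0413  0.2027]
9 12.65 65.2 1.39 [ 19.7 121.3   0.3] [ 0.614  -0.0343  0.2027]
10 12.775 75.1 1.37 [ 32.2 127.3   0.3] [ 0.601  -0.0297  0.2027]
```

View pics/tv.png

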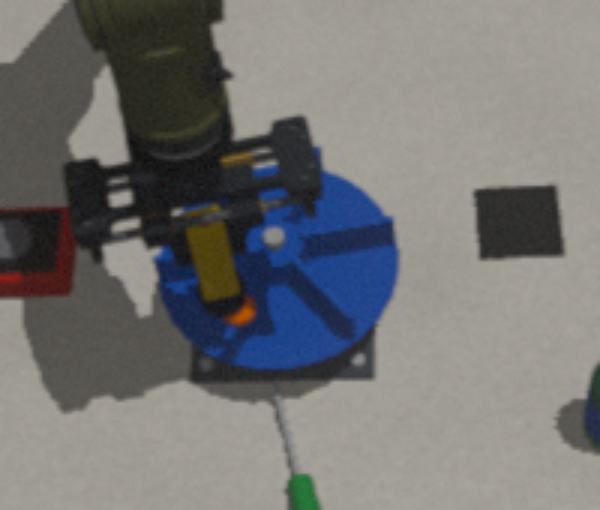

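The magnet shows at the foot's front right in the crop, at about (240,312), so it is somewhat ahead of the pick-up. The vane tips at about (392,230) and (347,332) will give the phase.

```bash
python3 - <<'E'
from vm import *
f=sorted(glob.glob("pics/t_*"))[-1]; im=cv2.imread(f)[:,:,::-1]; t=11.475
for c in [(392,230),(347,332),(232,357)]:
    P=bp("scene",(130+c[0]/3,130+c[1]/3),.112); d=P[:2]-p[:2]; print(np.degrees(np.arctan2(d[1],d[0]))%360,np.hypot(*d))
pr=np.degrees(ang(p,t)); q=polar(im); deg=np.degrees(PH)
for lo,hi in((-60,100),(-50,60),(0,60),(40,100)):
    out=[]
    for off in np.arange(-12,22,1.):
        b=1e9
        for th,ref,_ in REF:
            d=(pr+off-th+30)%60-30
            if abs(d)>6: continue
            sh=np.stack([np.interp(deg-d,deg,ref[:,j],period=360) for j in range(12)],1)
            E=np.sort(np.abs(q-sh)[(deg>lo)&(deg<hi)].ravel()); b=min(b,E[:int(.8*len(E))].mean())
        out.append(b)
    i=np.argmin(out); print(lo,hi,"off",i-12,round(out[i],2),np.round(out[::4],1))
o=[b for b in blobs(orange(im),8) if abs(b[0][0]-210)<40 and abs(b[0][1]-235)<40]
for b in o: print("magnet vis",b[0],b[1])
for off in(0,4,7,10):
    a=np.radians(pr+off); print(off,"magnet proj",proj("scene",[p[0]+.08*np.cos(a),p[1]+.08*np.sin(a),.12]))
print("face proj",proj("scene",[.6465+.001,-.1534-.0008,.131]))
E
```

```text
85.90381090767576 0.10586484446240906
27.080981440440524 0.11783983996011321
338.4044697804877 0.12263075008690143
-60 100 off 7 7.64 [28.6 26.4 22.  19.  12.1  8.1 14.9 22.1 26.7]
-50 60 off 7 9.25 [26.5 22.9 18.3 16.3 10.9 10.  15.  21.2 25.6]
0 60 off 7 1.82 [23.9 19.9 13.1  7.4  3.5  2.   3.7  8.5 14.4]
40 100 off 7 1.77 [27.3 22.2 15.1  8.5  4.   1.8  4.8  9.7 16.1]
magnet vis [210.61538462 234.73076923] [207 232   8   6  26]
0 magnet proj [205.15466262 231.11003033]
4 magnet proj [207.06324872 231.87857643]
7 magnet proj [208.54255894 232.37665682]
10 magnet proj [210.05806488 232.80576551]
face proj [204.46994079 229.1252982 ]
```

```bash
cat > fit.py <<'E'
from h import *
import json,os
from scipy.optimize import least_squares
D=np.array([l for l in json.load(open("m.json")) if l[3]>=52 or l[1]>.58])
A=np.array(json.load(open("a.json"))) if os.path.exists("a.json") else np.zeros((0,2))
T0=6.85
def ang(p,t):
    t=t-T0; k=p[4]; return p[2]+(p[3]+p[5])*(1-np.exp(-k*t))/k-p[5]*t
def w(p,t): return (p[3]+p[5])*np.exp(-p[4]*(t-T0))-p[5]
def res(p):
    a=ang(p,D[:,0]); return np.r_[(p[0]+.08*np.cos(a)-D[:,1])/.001,(p[1]+.08*np.sin(a)-D[:,2])/.001,(p[4]-1/12)/.03,(p[5]-.55)/.15,(ang(p,A[:,0])-np.radians(A[:,1]))/.012]
s=least_squares(res,[.581,-.1065,2.45,2.5,1/12,.55]); p=s.x
if __name__=="__main__":
    print(p,np.abs(s.fun).max()); print(np.round(s.fun,1))
E
cat > trk.py <<'E'
from vm import *
import sys
def sect(im,t):
    pr=np.degrees(ang(p,t)); q=polar(im); deg=np.degrees(PH); offs=np.arange(-16,16.1,.5); S=[]
    for off in offs:
        E=np.full(q.shape,1e9); bst=1e9
        for th,ref,_ in REF:
            d=(pr+off-th+30)%60-30
            if abs(d)>6: continue
            E=np.minimum(E,np.abs(q-np.stack([np.interp(deg-d,deg,ref[:,j],period=360) for j in range(12)],1))) if 0 else E
            e=np.abs(q-np.stack([np.interp(deg-d,deg,ref[:,j],period=360) for j in range(12)],1)).mean(1)
            if e[np.abs(deg)<110].mean()<bst: bst=e[np.abs(deg)<110].mean(); E1=e
        S.append(E1)
    S=np.array(S)
    for c in range(-90,121,30):
        m=np.abs((deg-c+180)%360-180)<30; x=S[:,m].mean(1); i=x.argmin(); print(c,"off",offs[i],"score",x[i].round(1),"contrast",x.max().round(1))
    return pr
if __name__=="__main__":
    if len(sys.argv)>1: t=float(sys.argv[1]); im=cv2.imread(f"pics/t_{t:.3f}.png")[:,:,::-1]
    else:
        t=r.get_state()["clock"]; im=r.snapshot("scene"); cv2.imwrite(f"pics/t_{t:.3f}.png",im[:,:,::-1])
    pr=sect(im,t); print("t",t,"pred",pr,"tcp",r.get_state()["tool_pos"])
E
python3 trk.py 11.475
python3 - <<'E'
from vm import *
import json
json.dump([(11.475,float(np.degrees(ang(p,11.475))+7))],open("a.json","w"))
E
python3 fit.py; python3 plan.py 10 .6459 -.1530 .2027
```

```text
-90 off -16.0 score 70.2 contrast 76.9
-60 off -8.0 score 59.2 contrast 74.1
-30 off -9.5 score 44.5 contrast 64.2
0 off 7.0 score 16.6 contrast 45.3
30 off 7.0 score 2.5 contrast 34.2
60 off 7.5 score 2.3 contrast 37.9
90 off 7.5 score 2.9 contrast 33.2
120 off 7.0 score 12.3 contrast 33.8
t 11.475 pred 684.8835356375682 tcp [ 0.64817423 -0.14976441  0.20267678]
[ 0.58174666 -0.10766876  2.44475012  2.56116852  0.07477205  0.53791554] 0.5287301149806967
[ 0.3 -0.3 -0.3 -0.4  0.3  0.1  0.1 -0.4  0.3  0.1  0.1 -0.1  0.  -0.3
  0.2 -0.2 -0.2 -0.2 -0.4 -0.3 -0.5  0.5  0.3  0.2  0.4  0.4 -0.3 -0.1
 -0.1]
0 11.525 336.5 1.65 [-9.6 13.4  0.1] [ 0.6541 -0.1387  0.2027]
1 11.65 348.3 1.63 [-16.1  28.4   0.1] [ 0.6591 -0.1231  0.2027]
2 11.775 359.8 1.61 [-19.4  44.2   0.2] [ 0.6607 -0.1071  0.2027]
3 11.9 11.3 1.59 [-19.5  60.1   0.2] [ 0.6592 -0.0912  0.2027]
4 12.025 22.6 1.57 [-16.5  75.6   0.2] [ 0.6546 -0.0762  0.2027]
5 12.15 33.7 1.55 [-10.6  89.9   0.3] [ 0.6473 -0.0625  0.2027]
6 12.275 44.7 1.53 [ -2.1 102.7   0.3] [ 0.6376 -0.0506  0.2027]
7 12.4 55.6 1.51 [  8.5 113.6   0.3] [ 0.6259 -0.0409  0.2027]
8 12.525 66.3 1.49 [ 20.8 122.1   0.3] [ 0.6129 -0.0336  0.2027]
9 12.65 76.9 1.47 [ 34.3 128.2   0.3] [ 0.5988 -0.0289  0.2027]
10 12.775 87.4 1.45 [ 48.4 131.6   0.2] [ 0.5844 -0.027   0.2027]
```

Call:
move_arm:
  targets:
    - [[0,-16,28.5,0,0,0,0],[0,-19.5,44,0,0,0,0],[0,-19.5,60,0,0,0,0],[0,-16.5,75.5,0,0,0,0],[0,-10.5,90,0,0,0,0],[0,-2,102.5,0,0,0,0],[0,8.5,113.5,0,0,0,0],[0,21,122,0,0,0,0],[0,34.5,128,0,0,0,0],[0,48.5,131.5,0,0,0,0]]

```text
clock: 12.78
tool_pos: [0.5837, -0.0267, 0.2029]
eef_rot: [-0.05, 0.999, -0.0, -0.0]
contact_force: [0.9, 0.1, -1.1]
opening: 0.336
finger_force: 29.8
```

```bash
python3 trk.py; python3 plan.py 10 .5844 -.0270 .2027
```

```text
-90 off 1.5 score 28.3 contrast 42.4
-60 off 1.5 score 16.6 contrast 44.6
-30 off 1.5 score 12.0 contrast 33.7
0 off 1.5 score 1.7 contrast 31.0
30 off 1.5 score 6.7 contrast 30.6
60 off -2.0 score 16.8 contrast 42.1
90 off 2.5 score 55.1 contrast 68.0
120 off 15.5 score 65.1 contrast 73.1
t 12.775 pred 807.4044078779999 tcp [ 0.58146268 -0.02667185  0.20278799]
0 12.825 91.6 1.44 [5.8 0.7 0. ] [ 0.5786 -0.0269  0.2027]
1 12.95 101.8 1.43 [20.1  0.4  0.1] [ 0.5643 -0.0286  0.2027]
2 13.075 112.0 1.41 [34.  -2.3  0.1] [ 0.5508 -0.0327  0.2027]
3 13.2 122.0 1.39 [47.  -7.4  0.1] [ 0.5384 -0.039   0.2027]
4 13.325 131.9 1.37 [ 58.8 -14.5   0.2] [ 0.5273 -0.0473  0.2027]
5 13.45 141.6 1.35 [ 69.1 -23.5   0.2] [ 0.518  -0.0572  0.2027]
6 13.575 151.3 1.34 [ 77.6 -33.9   0.3] [ 0.5106 -0.0684  0.2027]
7 13.7 160.8 1.32 [ 84.1 -45.4   0.3] [ 0.5052 -0.0806  0.2027]
8 13.825 170.2 1.3 [ 88.7 -57.7   0.3] [ 0.5019 -0.0932  0.2027]
9 13.95 179.4 1.28 [ 91.1 -70.4   0.3] [ 0.5008 -0.1061  0.2027]
10 14.075 188.6 1.27 [ 91.5 -83.1   0.3] [ 0.5016 -0.1188  0.2027]
```

```bash
python3 - <<'E'
import json
a=json.load(open("a.json")); a.append((12.775,808.9)); json.dump(a,open("a.json","w"))
E
python3 fit.py|head -2; python3 plan.py 20 .5844 -.0270 .2027
```

```text
[ 0.58176778 -0.10756546  2.44730944  2.55576662  0.07429475  0.51618628] 0.685171720517778
[ 0.2 -0.4 -0.4 -0.4  0.2  0.1  0.1 -0.4  0.4  0.3  0.3  0.1  0.1 -0.4
0 12.825 92.8 1.45 [7.4 0.9 0. ] [ 0.5769 -0.0269  0.2027]
1 12.95 103.1 1.44 [21.9  0.3  0.1] [ 0.5626 -0.0289  0.2027]
2 13.075 113.3 1.42 [35.8 -2.8  0.1] [ 0.5491 -0.0333  0.2027]
3 13.2 123.4 1.4 [48.8 -8.2  0.2] [ 0.5367 -0.04    0.2027]
4 13.325 133.4 1.38 [ 60.5 -15.7   0.2] [ 0.5258 -0.0486  0.2027]
5 13.45 143.2 1.37 [ 70.6 -25.    0.2] [ 0.5167 -0.0589  0.2027]
6 13.575 153.0 1.35 [ 78.8 -35.7   0.3] [ 0.5095 -0.0704  0.2027]
7 13.7 162.5 1.33 [ 85.1 -47.5   0.3] [ 0.5045 -0.0828  0.2027]
8 13.825 172.0 1.31 [ 89.3 -60.1   0.3] [ 0.5015 -0.0957  0.2027]
9 13.95 181.4 1.3 [ 91.3 -72.9   0.3] [ 0.5008 -0.1087  0.2027]
10 14.075 190.6 1.28 [ 91.3 -85.8   0.3] [ 0.5021 -0.1215  0.2027]
11 14.2 199.7 1.26 [ 89.2 -98.3   0.3] [ 0.5054 -0.1337  0.2027]
12 14.325 208.7 1.25 [  85.2 -110.2    0.3] [ 0.5106 -0.1452  0.2027]
13 14.45 217.6 1.23 [  79.5 -121.2    0.3] [ 0.5173 -0.1555  0.2027]
14 14.575 226.3 1.21 [  72.3 -131.1    0.3] [ 0.5255 -0.1646  0.2027]
15 14.7 234.9 1.2 [  63.8 -139.6    0.2] [ 0.5348 -0.1723  0.2027]
16 14.825 243.5 1.18 [  54.2 -146.7    0.2] [ 0.545  -0.1783  0.2027]
17 14.95 251.9 1.17 [  43.9 -152.2    0.2] [ 0.5559 -0.1828  0.2027]
18 15.075 260.2 1.15 [ 3.300e+01 -1.561e+02  1.000e-01] [ 0.5671 -0.1856  0.2027]
19 15.2 268.4 1.14 [ 2.180e+01 -1.584e+02  1.000e-01] [ 0.5785 -0.1867  0.2027]
20 15.325 276.5 1.12 [ 1.05e+01 -1.59e+02  1.00e-01] [ 0.5898 -0.1863  0.2027]
```

Call:
move_arm:
  targets:
    - [[0,22,0.5,0,0,0,0],[0,36,-3,0,0,0,0],[0,49,-8,0,0,0,0],[0,60.5,-15.5,0,0,0,0],[0,70.5,-25,0,0,0,0],[0,79,-35.5,0,0,0,0],[0,85,-47.5,0,0,0,0],[0,89.5,-60,0,0,0,0],[0,91.5,-73,0,0,0,0],[0,91.5,-86,0,0,0,0]]

```text
clock: 14.08
tool_pos: [0.5024, -0.1227, 0.2027]
eef_rot: [-0.049, 0.999, 0.0, 0.0]
contact_force: [-0.0, -0.7, -0.8]
opening: 0.337
finger_force: 29.8
```

Call:
move_arm:
  targets:
    - [[0,-2.5,-12.5,0,0,0,0],[0,-6.5,-24,0,0,0,0],[0,-12,-35,0,0,0,0],[0,-19,-45,0,0,0,0],[0,-27.5,-53.5,0,0,0,0],[0,-37.5,-60.5,0,0,0,0],[0,-47.5,-66,0,0,0,0],[0,-58.5,-70,0,0,0,0],[0,-69.5,-72.5,0,0,0,0],[0,-81,-73,0,0,0,0]]

```text
clock: 15.32
tool_pos: [0.5909, -0.1862, 0.2027]
eef_rot: [-0.05, 0.999, 0.0, 0.0]
contact_force: [0.4, -0.3, -1.2]
opening: 0.335
finger_force: 29.8
```

```bash
python3 trk.py; python3 plan.py 10 .5898 -.1863 .2027;  python3 -c "
import cv2,glob;f=sorted(glob.glob('pics/t_*'))[-1];cv2.imwrite('pics/tw.png',cv2.resize(cv2.imread(f)[130:300,130:330],None,fx=3,fy=3))"
```

```text
-90 off -10.5 score 51.9 contrast 63.5
-60 off -3.0 score 20.6 contrast 37.5
-30 off 0.5 score 5.2 contrast 22.2
0 off 0.0 score 2.8 contrast 29.3
30 off 0.5 score 2.5 contrast 30.9
60 off 0.5 score 2.6 contrast 33.1
90 off 0.5 score 2.8 contrast 29.4
120 off 0.5 score 3.9 contrast 31.8
t 15.325 pred 996.4513701278993 tcp [ 0.59266213 -0.18556155  0.20277758]
0 15.375 279.7 1.11 [-4.4  0.2  0. ] [ 0.5942 -0.1856  0.2027]
1 15.5 287.6 1.1 [-15.4   1.7   0. ] [ 0.6049 -0.183   0.2027]
2 15.625 295.4 1.08 [-25.9   4.7   0.1] [ 0.6151 -0.179   0.2027]
3 15.75 303.1 1.07 [-35.7   9.    0.1] [ 0.6245 -0.1738  0.2027]
4 15.875 310.7 1.05 [-44.8  14.5   0.1] [ 0.633  -0.1674  0.2027]
5 16.0 318.2 1.04 [-53.   21.1   0.1] [ 0.6404 -0.1601  0.2027]
6 16.125 325.6 1.03 [-60.1  28.5   0.2] [ 0.6468 -0.1519  0.2027]
7 16.25 332.9 1.01 [-66.2  36.7   0.2] [ 0.652  -0.1432  0.2027]
8 16.375 340.1 1.0 [-71.1  45.5   0.2] [ 0.656  -0.134   0.2027]
9 16.5 347.2 0.98 [-74.8  54.6   0.2] [ 0.6588 -0.1245  0.2027]
10 16.625 354.2 0.97 [-77.3  64.1   0.2] [ 0.6604 -0.1148  0.2027]
```

View pics/tw.png

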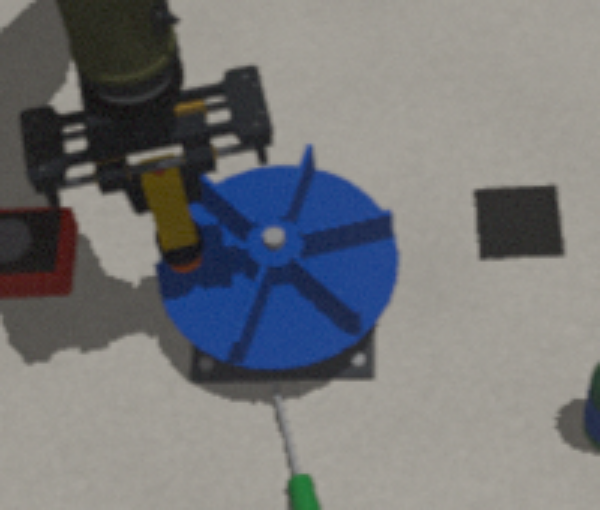

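The pick-up sits right over the magnet (orange rim at about (185,265) in the crop), and the model agrees to 0.5°. I'll keep tracking a little longer as margin for the 5 s, then lift away.

Call:
move_arm:
  targets:
    - [[0,-15.5,2,0,0,0,0],[0,-26,5,0,0,0,0],[0,-36,9,0,0,0,0],[0,-45,14.5,0,0,0,0],[0,-53,21,0,0,0,0],[0,-60,28.5,0,0,0,0],[0,-66.5,37,0,0,0,0],[0,-71.5,45.5,0,0,0,0],[0,-75,54.5,0,0,0,0],[0,-77.5,64,0,0,0,0]]

```text
clock: 16.62
tool_pos: [0.6609, -0.1143, 0.2027]
eef_rot: [-0.05, 0.999, 0.0, -0.0]
contact_force: [-0.7, 0.7, -1.6]
opening: 0.341
finger_force: 29.8
```

Call:
move_arm:
  targets:
    - [[0,-1,9.5,0,0,0,0],[0,-1,19,0,0,0,0],[0,0.5,28,0,0,0,0],[0,3,37,0,0,0,0],[0,5,45,-15,0,0,0],[0,8,52,-35,0,0,0],[0,8,55,-40,0,0,0],[0,8,55,-40,0,0,0]]

```text
clock: 17.62
tool_pos: [0.6479, -0.0609, 0.2437]
eef_rot: [-0.05, 0.999, -0.0, 0.001]
contact_force: [0.5, -0.7, -0.7]
opening: 0.338
finger_force: 29.8
```

```bash
python3 - <<'E'
from h import *
s=r.get_state(); print(s["clock"],s["tool_pos"]); print(tool(np.array([.592,.291,.22])-s["tool_pos"]))
E
```

```text
17.625 [ 0.64789211 -0.06094157  0.24371929]
[ 20.8 355.8  23.6]
```

Call:
move_arm:
  targets:
    - [[0,3,25,0,0,0,0],[0,8,65,0,0,0,0],[0,11,110,0,0,0,0],[0,14,155,0,0,0,0],[0,16,200,0,0,0,0],[0,18,245,0,0,0,0],[0,20,290,0,0,0,0],[0,21,325,10,0,0,0],[0,21,350,20,0,0,0],[0,21,356,24,0,0,0]]

```text
clock: 18.88
tool_pos: [0.5903, 0.2927, 0.2175]
eef_rot: [-0.051, 0.999, 0.0, -0.001]
contact_force: [0.4, -0.4, -1.4]
opening: 0.336
finger_force: 29.8
```

Call:
move_arm:
  targets:
    - [[0,0,0,25,0,0,0],[0,0,0,60,0,0,0],[0,0,0,95,0,0,0],[0,0,0,120,0,0,0],[0,0,0,130,0,0,0],[0,0,0,133,0,0,0],[0,0,0,133,0,0,0]]

```text
clock: 19.75
tool_pos: [0.5921, 0.2911, 0.0866]
eef_rot: [-0.049, 0.999, 0.0, 0.001]
contact_force: [-0.4, 1.1, -1.1]
opening: 0.341
finger_force: 29.8
```

```bash
python3 - <<'E'
from h import *
s=r.get_state(); print(s["clock"],s["tool_pos"],s["contact_force"]); 
a=r.snapshot("scene")[130:290,290:460,::-1]; cv2.imwrite("pics/e.png",cv2.resize(a,None,fx=3,fy=3))
E
```

```text
19.75 [0.59208934 0.29114929 0.0866117 ] [-0.41386587  1.11889035 -1.10428141]
```

View pics/e.png

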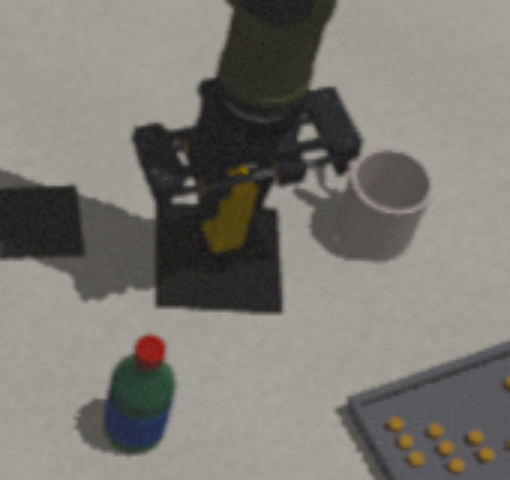

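The pick-up is upright over the middle of the mat, about 9 mm above it, and the mug and spray are undisturbed. Next I'll lower it and release.

Call:
move_arm:
  targets:
    - [[0,0,0,4,0,0,0],[0,0,0,7,0,0,0],[0,0,0,8.5,0,0,0],[0,0,0,9,0,0,0],[0,0,0,9,0,0,0]]

```text
clock: 20.42
tool_pos: [0.5913, 0.2912, 0.0776]
eef_rot: [-0.05, 0.999, -0.0, 0.0]
contact_force: [-1.0, -0.6, 5.2]
opening: 0.339
finger_force: 29.8
```

Call:
move_arm:
  targets:
    - [[0.45,0,0,0,0,0,0],[0.6,0,0,0,0,0,0],[0.8,0,0,0,0,0,0],[0.8,0,0,0,0,0,0],[0.8,0,0,-15,0,0,0],[0.8,0,0,-45,0,0,0],[0.8,0,0,-85,0,0,0],[0.8,0,0,-120,0,0,0],[0.8,0,0,-130,0,0,0],[0.8,0,0,-130,0,0,0]]

```text
clock: 21.68
tool_pos: [0.5915, 0.2911, 0.2072]
eef_rot: [-0.049, 0.999, 0.0, 0.0]
contact_force: [-1.0, 0.4, -0.1]
opening: 0.8
finger_force: 0.0
```

```bash
python3 - <<'E'
from h import *
s=r.get_state(); print(s["clock"],s["tool_pos"],s["opening"],s["finger_force"]); 
a=r.snapshot("scene")[130:290,290:460,::-1]; cv2.imwrite("pics/f.png",cv2.resize(a,None,fx=3,fy=3))
E
```

```text
21.675 [0.59148764 0.29112586 0.20722661] 0.7997279290859902 0.0
```

View pics/f.png

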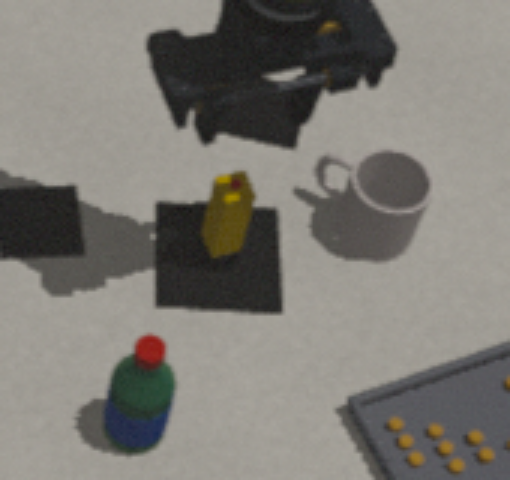

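The pick-up stands upright in the middle of its mat and the gripper is clear of it. I'm handing the job in.

```bash
python3 -c "
from plant import r
print(r.finish_job())"
```

```text
the job is handed in; nothing more can be done
None
```

The job is handed in at about 22 s of the 54 s allowed, but no verdict came back: by my measurements the wheel was pushed to about 25 turns a minute (above the 15 asked for), slowing to about 9 as the pick-up followed the magnet for some 6.9 s untouched, and the pick-up then stood upright and released on its mat.

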